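Take a paint tin's temperature with the infrared thermometer

TASK

Before painting, check that the largest of the three paint tins is warm enough: pick up the infrared thermometer and, holding it level, point its nose at the middle of that tin's side from 4 to 12 cm away, and keep it steady there for a second or two. Then lay the thermometer gently back on the cork mat, right way up, and let go; do not push the tin about.

Things in the scene. Friction and masses are not known exactly. Their poses are not given: they have to be found in the camera images.
- thermometer: Straight infrared thermometer lying loose on the mat: white box body (34 mm wide, 40 high, x = -65 to +31 mm), display on top at the tail, round black nose (31 mm across) to x = +65. Origin: middle of its underside; +x out of the nose, +z up. It looks along +x, 20 mm above the underside. 0.22 kg, balanced near the origin: grip there from above, across the 34 mm width.
- large_tin_mid (a point): Largest of three plain steel paint tins: 108 mm across, 124 high, about 0.9 kg, loose. This point is on its upright axis at half height, 62 mm above the bench; any side may be aimed at. The tins change places; the others are 86 mm across x 92 high and 72 x 62. Nothing over 40 mm high stands between it and the robot.
- mat: Flat cork mat, 240 mm (x) by 180 mm (y), 4 mm thick, fixed to the bench. Origin: centre of its underside, at bench height; top at +4 mm.
Not all that is in view belongs to the job. Several things have the shape of the thermometer; the one meant has the colours described above.

How it is judged:
By the outcome, as a careful person would: the job done as asked, in the order asked, and still so for the second after the job is handed in, with the robot touching nothing.
It also fails if it takes over 48 s, if anything falls off the work surface, if the arm or the gripper's body presses on something with over 40 N, if the wrist force passes 120 N, or if a joint passes its speed limit or range.

ROBOT

A 6-joint arm with a two-finger parallel gripper is mounted at the origin on the work surface. World frame = base frame: x ahead of the robot, y to its left, z up, the work surface at z = 0. Lengths are in mm, angles in rad, forces in N, time in s.
With the tool pointing down it reaches from about 375 to 925 mm from the base axis. Payload 5.7 kg.
Tool frame: the origin (TCP) lies between the finger pads; the fingertips stand 19 mm ahead of it and the grasp point (between the pads) is the TCP (env.nose_length is the distance from the TCP to the fingertips, in mm); z points along the fingers, y is the line along which they close (so a half turn about z gives the same grasp; the last joint's range is limited). The gripper opens to 85 mm and grips with 20 to 120 N. Pads are 22 mm wide; open, the fingers measure 114 mm over their backs; the gripper's body (76 mm by 85 mm) begins 54 mm behind the grasp point. The pads swing forward as they close: fully open they stand 13 mm farther back than shut.
Start: joints at [1.12, 0.359, 1.51, -0, 1.272, -0.115], TCP at [197.707, 566.46, 250.267] pointing down, gripper open.
Joint ranges: [-2.97, 2.97], [-1.01, 2.36], [0.21, 2.38], [-0.96, 4.11], [0.2, 2.71], [-2.98, 2.98]. Speed limits (rad/s): [2.39, 2.39, 3.14, 3.14, 3.14, 3.14].

INTERFACE

Orientations are given as a 3x3 rotation matrix whose columns are the frame's x, y, z axes.
In Python, from cell import env gives the robot as it stands.
- The arm moves only by the tool send_rows, never from a script. Its argument "increments" is a list of rows, each a list of 3 entries, a list of its own where there are three numbers: the shift along the tool's x, y, z in mm, then the turn, a rotation vector about the tool's x, y, z in degrees, then the opening, from -1 (shut) to 1 (fully open), so that 0 is half open. In form: [[[dx, dy, dz], [wx, wy, wz], jaw], ...]. A call has exactly 10 rows; each row is the pose to reach, as a shift and turn from the pose commanded when the call began, along the tool's axes at that moment; what a row does not reach only later rows make up. A row lasts 1/10 s, in which the tool goes at most 50 mm and 8.59 degrees, less where a joint would pass 70% of its speed; a pose out of reach is approached as far as the arm can. A call with a gripper value outside its range is refused whole. The fingers move at their own pace and stop on an object; the grip force is fixed at half the most. Time passes only in rows, so rows that repeat a pose let the fingers close, or fill a call up. It gives the time, the measured TCP pose, the force, the opening and the grip force at its end, in the units of the state.
- env.state(): the state, without advancing time (a new reading comes with each control period).
- env.get_image(name): name is "scene" or "top" or "wrist"; returns a dict with "image" (480x640x3 uint8, red, green, blue), "fovy" (degrees; the focal length in pixels is half the picture's height over the tangent of half this angle, whatever the lens; pixels are square), "cx", "cy" (the principal point, pixels), "k1" (the pictures are not rectified: a ray, as slopes to the right and down, at radius r is drawn at 1 + k1 r^2 times it, then the intrinsics apply), "cam_to_world" (4x4, takes a point from camera to world coordinates). Camera axes: x right, y up, looking along -z (the intrinsics and any distortion apply to the point x, -y, -z); pixel columns grow to the right and rows downward; lengths in mm; the calibration is good to about 2 mm. A picture is of the moment at which its call begins. There is no depth.
- env.close_job(): hands the job in; it is judged then, once.
The state is a dict: "clock": time; "qpos": joint angles; "qvel": joint speeds; "tau": joint torques, N m; "tool_pos": TCP position; "tool_rot": TCP orientation; "contact_force": force on the tool from outside, world axes, zero at the start; "ft_torque": the same for the moment, N m; "width": opening from 0.0 (shut) to 1.0 (fully open); "grasp_force": force on a finger pad.
Only numpy, scipy, OpenCV 4.12 (cv2) and the standard library are available. Lean on these libraries where they do the work, as an engineer would, in place of code of your own. Each camera call takes 0.05 s, during which the arm holds its last target. There are 200 camera calls.

## Working session

There is one attempt and no reset: what is moved stays moved. The work goes in short steps, Python scripts to look and compute and a tool call to move; the robot and the scene stay as the last step left them, time stands still between calls to the robot, and variables do not carry over. Pictures are saved under pics/ and viewed, at most 10 in all, crops included, and the job is handed in when it is done.

Besides the shell and the picture viewer there is one more tool, called after "Call:" as a command line: name --argument value ..., lists and objects as JSON in quotes. send_rows: Moves the arm, as the interface text tells. Its arguments: {"type":"object","properties":{"increments":{"type":"array","items":{"type":"array"}}},"required":["increments"]}

```bash
mkdir -p pics
cat > h.py <<'E'
import numpy as np, cv2, pickle
from cell import env
def snap(n,tag):
    d=env.get_image(n); pickle.dump(d,open(f'pics/{tag}.pkl','wb'))
    cv2.imwrite(f'pics/{tag}.png',d['image'][:,:,::-1]); return d
def load(tag): return pickle.load(open(f'pics/{tag}.pkl','rb'))
def K(d):
    f=240/np.tan(np.radians(d['fovy'])/2); return np.array([[f,0,d['cx']],[0,f,d['cy']],[0,0,1.]])
def ray(d,u,v):
    p=cv2.undistortPointsIter(np.array([[[u,v]]],float),K(d),np.array([d['k1'],0,0,0.]),None,None,(3,50,1e-9))[0,0]
    T=np.array(d['cam_to_world']); r=T[:3,:3]@[p[0],-p[1],-1]
    return T[:3,3],r/np.linalg.norm(r)
def onz(d,u,v,z):
    o,r=ray(d,u,v); return o+r*(z-o[2])/r[2]
def tri(*obs):
    A=0;b=0;L=[]
    for d,u,v in obs:
        o,r=ray(d,u,v);P=np.eye(3)-np.outer(r,r);A=A+P;b=b+P@o;L.append((P,o))
    x=np.linalg.solve(A,b); return x,[np.linalg.norm(P@(x-o)) for P,o in L]
def proj(d,X):
    T=np.array(d['cam_to_world']); p=T[:3,:3].T@(np.array(X,float)-T[:3,3]); a=np.array([p[0],-p[1]])/-p[2]
    a=a*(1+d['k1']*(a@a)); f=K(d)[0,0]; return a*f+[d['cx'],d['cy']]
E
python3 - <<'E'
from h import *
np.set_printoptions(precision=3,suppress=True)
for n in('scene','top','wrist'):
    d=snap(n,n+'0'); print(n,d['fovy'],d['cx'],d['cy'],d['k1']); print(d['cam_to_world'])
s=env.state(); print(s)
E
```

```text
scene 53.14573017754064 313.3986000277969 246.86390406851157 -0.034073131178340786
[[   0.65    -0.629    0.426  857.82 ]
 [   0.76     0.542   -0.359 -363.354]
 [  -0.005    0.557    0.83   878.925]
 [   0.       0.       0.       1.   ]]
top 55.41232481726132 323.6838310300145 235.77439867236887 -0.11123720673652668
[[   0.015    0.989   -0.15   282.807]
 [  -1.       0.011   -0.024  -22.488]
 [  -0.022    0.151    0.988 1126.324]
 [   0.       0.       0.       1.   ]]
wrist 65.23028465157239 322.3492955699476 243.7571062144327 0.017841798906595756
[[  0.329  -0.899  -0.288 124.231]
 [  0.944   0.312   0.103 590.044]
 [ -0.003  -0.306   0.952 372.921]
 [  0.      0.      0.      1.   ]]
{'clock': 0.15, 'qpos': array([ 1.12 ,  0.359,  1.511,  0.   ,  1.273, -0.115]), 'qvel': array([ 0.   , -0.   , -0.003,  0.002, -0.   , -0.   ]), 'tau': array([  0.   , -52.803, -27.893,  -0.   ,   0.008,   0.   ]), 'tool_pos': array([197.516, 566.037, 249.649]), 'tool_rot': array([[-0.944,  0.33 , -0.001],
       [ 0.33 ,  0.944, -0.001],
       [ 0.   , -0.001, -1.   ]]), 'contact_force': array([-0.291, -1.277,  0.156]), 'ft_torque': array([-0.037,  0.031, -0.039]), 'grasp_force': 0.0, 'width': 1.000970010038565}
```

View pics/top0.png

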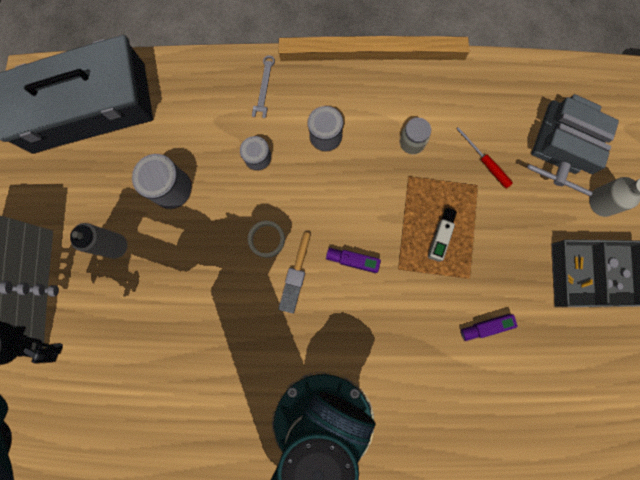

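View pics/scene0.png

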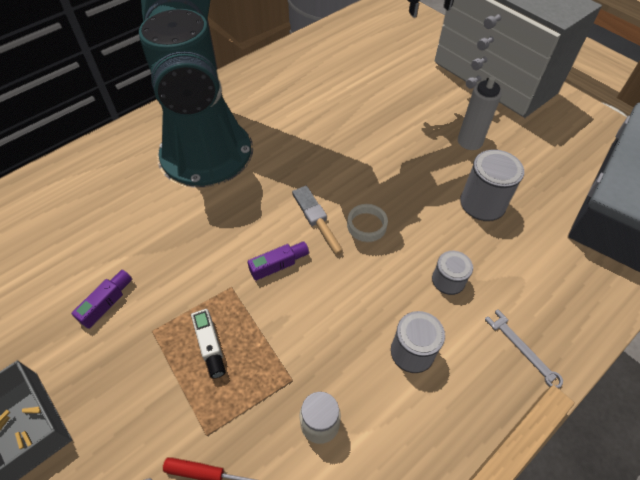

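Top view: three objects have the thermometer's shape. They are white with a black nose on the mat (443,235), purple (353,259) and purple (489,327). Only the one on the mat has the described colours. Tins: (162,180) looks largest, then (326,128) and (256,152); the capped jar at (416,134) is not a tin. I'll confirm both in one enlarged crop sheet.

Run:
```python
from h import *
t=load('top0')['image'];s=load('scene0')['image']
def c(i,x,y,w,h): return cv2.resize(i[y:y+h,x:x+w],(400,300),interpolation=cv2.INTER_CUBIC)
# each cropped 100x75 (x4)
o=np.vstack([np.hstack([c(t,393,190,100,75),c(s,160,305,100,75)]),np.hstack([c(t,110,145,100,75),c(s,440,145,100,75)])])
cv2.imwrite('pics/crop1.png',o[:,:,::-1])
```

```text
(no output)
```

View pics/crop1.png

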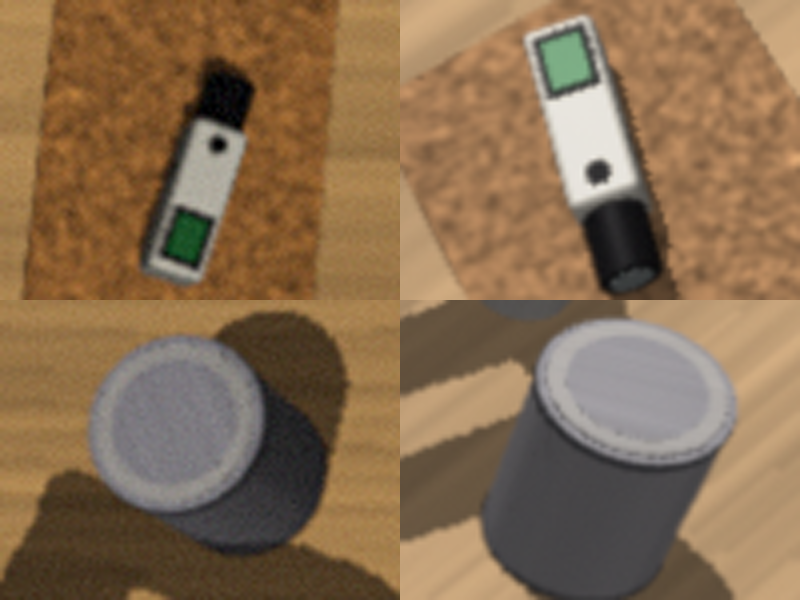

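The crop confirms it: a white body with a black nose and a green display at the tail. In the top view the button is at (447.5,226) and the display at (440,249). The tin's lid centre is at top (154.4,176) and scene (499,168.3).

Run:
```python
from h import *
np.set_printoptions(precision=1,suppress=True)
t=load('top0');s=load('scene0')
P={'button':(447.5,226,209.5,348),'disp':(440,249,201.75,320),'fr+y':(443,220.5,220,352),'fr-y':(454.25,223.25,203.75,356.75),'tail+y':(431,255.5,205.5,309.25),'tail-y':(443.5,258.5,191.75,313.75),'lid':(154.4,176,499,168.3)}
for k,(a,b,c,e) in P.items(): print(k,*tri((t,a,b),(s,c,e)))
z=124
for n,(l,r) in {'large':((132.5,176),(176.2,176)),'mid':((308,125),(344,125)),'small':((241,150),(271,150))}.items():
    for z in(124,92,62): print(n,z,np.linalg.norm(onz(t,*l,z)-onz(t,*r,z)))
print('mat',[onz(t,*p,4)[:2] for p in((408,177),(477,184),(470,276),(400,269))])
print('mid tin',onz(t,326,125,92),'small',onz(t,256,150,62),'jar',onz(t,417,128,80),'bottle top',onz(t,84,237,120), 'ring',onz(t,266,239,30))
```

```text
button [ 474.8 -293.6   44.7] [np.float64(0.4225480588737594), np.float64(0.4225480588737137)]
disp [ 418.7 -273.5   46.3] [np.float64(0.5531624323539357), np.float64(0.553162432353909)]
fr+y [ 490.1 -283.6   37.5] [np.float64(1.6564967262058885), np.float64(1.6564967262059043)]
fr-y [ 481.8 -310.7   43.7] [np.float64(0.1480159296763976), np.float64(0.14801592967635355)]
tail+y [ 402.8 -253.7   42.1] [np.float64(0.82337527876518), np.float64(0.8233752787652298)]
tail-y [ 395.9 -281.1   47.7] [np.float64(0.569526318085854), np.float64(0.569526318085901)]
lid [573.2 400.4 118.9] [np.float64(0.34571298551449836), np.float64(0.34571298551436747)]
large 124 106.13057003476818
large 92 109.51887497852627
large 62 112.6954108632995
mid 124 83.5494542595431
mid 92 86.21683867878406
mid 62 88.71751157182244
small 124 69.86448685268878
small 92 72.09496753434861
small 62 74.18604317340461
mat [array([ 607. , -206.9]), array([ 591.4, -383.6]), array([ 357.5, -357.3]), array([ 373.2, -183.9])]
mid tin [708.5   1.2  92. ] small [655.5 172.5  62. ] jar [ 708.4 -218.8   80. ] bottle top [426.7 560.8 120. ] ring [440.1 144.7  30. ]
```

Call:
send_rows --increments '[[[-36,-33,5],[0,0,0],1],[[-72,-66,10],[0,0,0],1],[[-108,-99,15],[0,0,0],1],[[-144,-132,20],[0,0,0],1],[[-180,-165,25],[0,0,0],1],[[-216,-198,30],[0,0,0],1],[[-252,-231,35],[0,0,0],1],[[-288,-264,40],[0,0,0],1],[[-324,-297,45],[0,0,0],1],[[-350,-320,50],[0,0,0],1]]'

```text
clock: 1.15
tool_pos: [423.6, 146.4, 200.2]
tool_rot: [[-0.944, 0.331, 0.0], [0.331, 0.944, -0.001], [-0.001, -0.0, -1.0]]
contact_force: [0.6, 0.6, -1.2]
width: 1.001
grasp_force: 0.0
```

Call:
send_rows --increments '[[[-18,-40,0],[0,0,0],1],[[-36,-80,0],[0,0,0],1],[[-54,-120,0],[0,0,0],1],[[-72,-160,0],[0,0,0],1],[[-90,-200,0],[0,0,0],1],[[-108,-245,0],[0,0,0],1],[[-126,-290,0],[0,0,0],1],[[-144,-335,0],[0,0,0],1],[[-164,-375,0],[0,0,0],1],[[-179,-400,0],[0,0,0],1]]'

```text
clock: 2.15
tool_pos: [459.8, -291.1, 200.3]
tool_rot: [[-0.943, 0.331, 0.0], [0.331, 0.943, -0.001], [-0.001, -0.001, -1.0]]
contact_force: [1.7, 1.5, -0.8]
width: 0.999
grasp_force: 0.0
```

Run:
```python
from h import *
import time
d=snap('wrist','w1'); d=snap('wrist','w1'); s=env.state(); print(s['tool_pos'],s['qpos'])
for X in ([459,-288,44],): print(proj(d,X))
i=d['image']; cv2.imwrite('pics/w1c.png',cv2.resize(i,(800,600),interpolation=cv2.INTER_CUBIC)[:,:,::-1])
```

```text
[ 460.96017546 -292.12791119  200.36100392] [-6.90824691e-01  3.31988031e-01  1.69039352e+00 -1.06262593e-03
  1.11620082e+00 -1.92196457e+00]
[332.97798185 221.120417  ]
```

View pics/w1c.png

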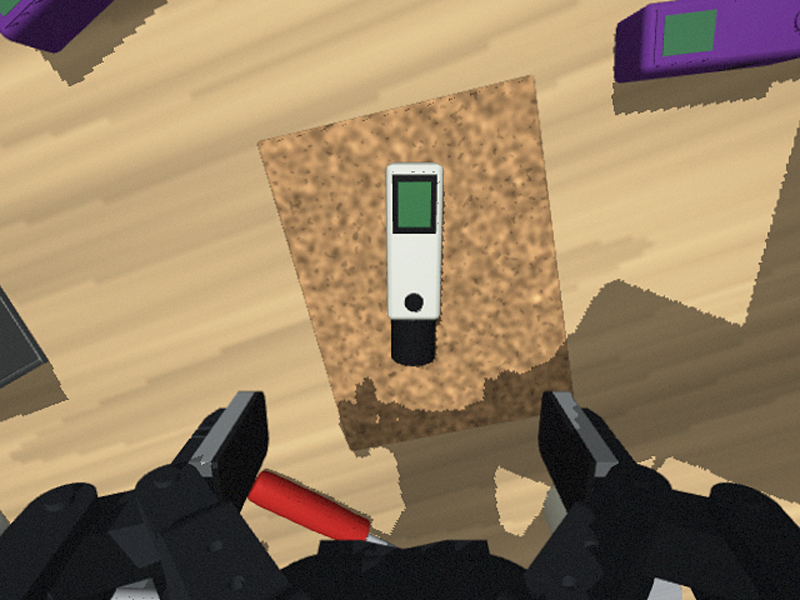

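The wrist view (pixels at 1.25x) shows the thermometer aligned with the tool. Its body top runs from (414.5,165) at the tail to (414.5,320) at the front, with the button at (414,302) and the display at (414.5,205).

Run:
```python
from h import *
np.set_printoptions(precision=1,suppress=True)
w=load('w1');t=load('top0');s=load('scene0')
q=lambda u,v:(w,u/1.25,v/1.25)
print('button',*tri(q(414,302),(t,447.5,226),(s,209.5,348)))
print('disp',*tri(q(414.5,205),(t,440,249),(s,201.75,320)))
a=onz(*q(414.5,165.5),44);b=onz(*q(414.5,320),44)
u=(b-a)/np.linalg.norm(b-a);print(a,b,np.linalg.norm(b-a),np.degrees(np.arctan2(u[1],u[0])),a+65*u,b-31*u)
print('mat',[onz(*q(*p),4) for p in((258,143),(533,76),(575,405),(357,455))])
print('width',np.linalg.norm(onz(*q(387,240),44)-onz(*q(442,240),44)))
print(env.state()['tool_pos'])
```

```text
button [ 474.6 -294.    44. ] [np.float64(0.7928178751443878), np.float64(0.24252332404243365), np.float64(0.8475489789825907)]
disp [ 418.3 -274.    45.4] [np.float64(1.113061015194797), np.float64(0.3538218850069379), np.float64(1.136814632875825)]
[ 396.9 -267.8   44. ] [ 485.6 -298.2   44. ] 93.82286689861668 -18.909995882637233 [ 458.4 -288.9   44. ] [ 456.3 -288.2   44. ]
mat [array([ 351.8, -358.1,    4. ]), array([ 372.6, -181.7,    4. ]), array([ 605.6, -208.6,    4. ]), array([ 592.9, -382.8,    4. ])]
width 32.99960523794998
[ 461.  -292.1  200.4]
```

Call:
send_rows --increments '[[[0,0,12],[0,0,0],1],[[0,0,27],[0,0,0],1],[[0,0,42],[0,0,0],1],[[0,0,57],[0,0,0],1],[[0,0,72],[0,0,0],1],[[0,0,87],[0,0,0],1],[[0,0,96],[0,0,0],1],[[0,0,100],[0,0,0],1],[[0,0,100],[0,0,0],1],[[0,0,100],[0,0,0],1]]'

```text
clock: 3.25
tool_pos: [460.1, -287.5, 100.7]
tool_rot: [[-0.944, 0.329, 0.0], [0.329, 0.944, -0.0], [-0.0, -0.0, -1.0]]
contact_force: [-0.3, -0.3, 0.1]
width: 1.0
grasp_force: 0.0
```

Run:
```python
from h import *
d=snap('wrist','w2');s=env.state(); print(s['tool_pos'],s['contact_force'],s['qvel'])
cv2.imwrite('pics/w2c.png',cv2.resize(d['image'],(800,600),interpolation=cv2.INTER_CUBIC)[:,:,::-1])
```

```text
[ 460.25603742 -287.76990623  100.86273965] [-0.00903125  0.08559328  0.60066436] [-0.00334245 -0.00354718 -0.00334284 -0.00191873  0.0006947   0.00077609]
```

View pics/w2c.png

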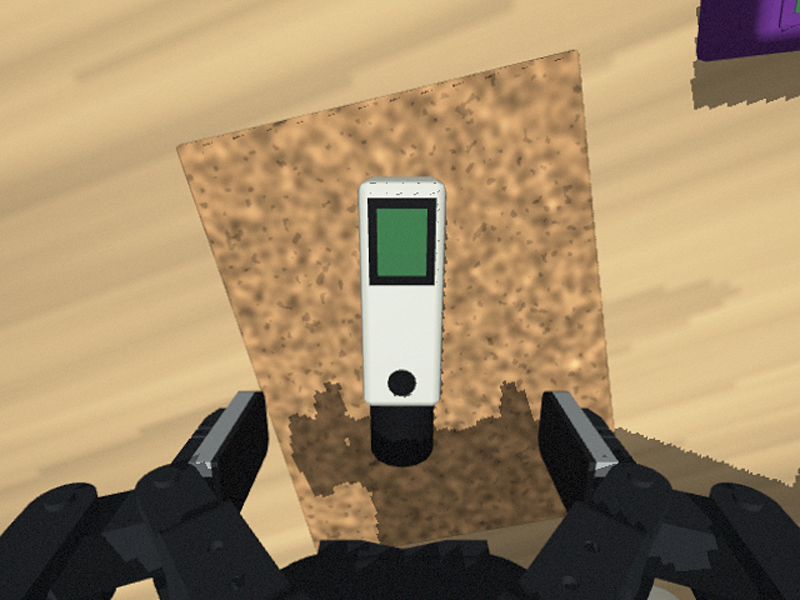

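The thermometer sits centred between the fingers: body axis at column 402, fingers at 265 and 540. Next I descend and close.

Call:
send_rows --increments '[[[2,0,10],[0,0,0],1],[[2,0,22],[0,0,0],1],[[2,0,34],[0,0,0],1],[[2,0,46],[0,0,0],1],[[2,0,56],[0,0,0],1],[[2,0,64],[0,0,0],1],[[2,0,69],[0,0,0],1],[[2,0,72],[0,0,0],1],[[2,0,72],[0,0,0],1],[[2,0,72],[0,0,0],0.5]]'

```text
clock: 4.3
tool_pos: [458.2, -287.2, 28.6]
tool_rot: [[-0.944, 0.33, 0.0], [0.33, 0.944, -0.0], [-0.0, -0.0, -1.0]]
contact_force: [0.5, 0.0, 0.1]
width: 0.857
grasp_force: 0.0
```

Call:
send_rows --increments '[[[0,0,0],[0,0,0],0.2],[[0,0,0],[0,0,0],0],[[0,0,0],[0,0,0],-0.2],[[0,0,0],[0,0,0],-0.4],[[0,0,0],[0,0,0],-1],[[0,0,0],[0,0,0],-1],[[0,0,0],[0,0,0],-1],[[0,0,0],[0,0,0],-1],[[0,0,0],[0,0,0],-1],[[0,0,0],[0,0,0],-1]]'

```text
clock: 5.3
tool_pos: [458.2, -287.3, 28.8]
tool_rot: [[-0.944, 0.329, 0.0], [0.329, 0.944, -0.001], [-0.001, -0.001, -1.0]]
contact_force: [-1.5, -0.8, 5.0]
width: 0.391
grasp_force: 60.1
```

Call:
send_rows --increments '[[[0,0,-3],[0,0,0],-1],[[0,0,-10],[0,0,0],-1],[[0,0,-22],[0,0,0],-1],[[0,0,-38],[0,0,0],-1],[[0,0,-56],[0,0,0],-1],[[0,0,-74],[0,0,0],-1],[[0,0,-92],[0,0,0],-1],[[0,0,-108],[0,0,0],-1],[[0,0,-117],[0,0,0],-1],[[0,0,-120],[0,0,0],-1]]'

```text
clock: 6.3
tool_pos: [458.5, -287.3, 149.8]
tool_rot: [[-0.944, 0.329, 0.002], [0.329, 0.944, -0.001], [-0.002, -0.001, -1.0]]
contact_force: [0.5, -0.9, -1.5]
width: 0.387
grasp_force: 59.7
```

Run:
```python
from h import *
d=snap('wrist','w3');s=env.state(); print(s['tool_pos'],s['contact_force'],s['ft_torque'],s['width'])
cv2.imwrite('pics/w3c.png',d['image'][:,:,::-1])
```

```text
[ 458.34101875 -287.20860735  149.44395827] [-0.33793248  0.62457484 -2.07514157] [ 0.00702971 -0.03924782 -0.00591893] 0.38971836115851816
```

View pics/w3c.png

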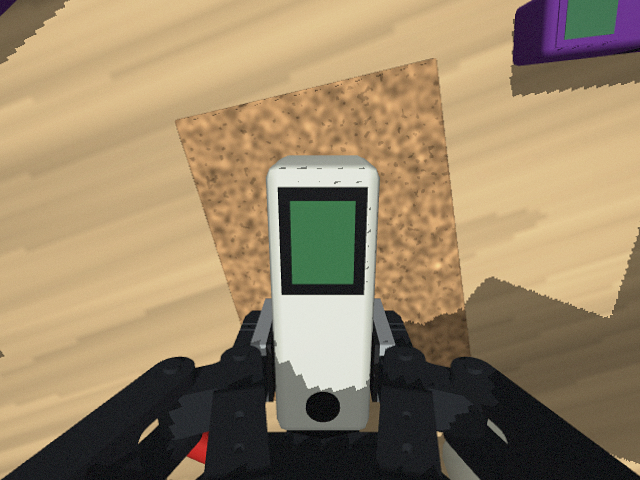

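Call:
send_rows --increments '[[[3,8,0],[0,0,-1],-1],[[10,27,0],[0,0,-3],-1],[[22,59,0],[0,0,-6],-1],[[37,96,0],[0,0,-10],-1],[[51,134,0],[0,0,-14],-1],[[65,172,0],[0,0,-17],-1],[[80,209,0],[0,0,-21],-1],[[92,241,0],[0,0,-24],-1],[[99,260,0],[0,0,-26],-1],[[102,268,0],[0,0,-27],-1]]'

```text
clock: 7.35
tool_pos: [447.9, 2.7, 147.6]
tool_rot: [[-0.99, -0.14, -0.003], [-0.14, 0.99, 0.001], [0.003, 0.001, -1.0]]
contact_force: [-0.1, -0.2, -2.2]
width: 0.39
grasp_force: 59.9
```

Run:
```python
from h import *
np.set_printoptions(precision=3,suppress=True)
# tilt check in w3: project the level model's tail top corners, button, front
d=load('w3');u=np.array([.944,-.329,0]);v=np.array([.329,.944,0]);o=np.array([457.5,-288.5,149.5-24.6])
for x,y in((-65,17),(-65,-17),(15.5,0),(-44,0)): print(x,y,proj(d,o+u*x+v*y+[0,0,40]))
s=env.state();R=np.array(s['tool_rot']);p=np.array(s['tool_pos']);print(p,R,s['qpos'])
dd=np.array([410,287,p[2]])-p;print('tool shift',R.T@dd, 'yaw of -x',np.degrees(np.arctan2(-R[1,0],-R[0,0])))
```

```text
-65 17 [383.04  166.052]
-65 -17 [263.186 165.992]
15.5 0 [322.886 400.005]
-44 0 [323.032 236.879]
[447.882   2.673 147.574] [[-0.99  -0.14  -0.003]
 [-0.14   0.99   0.001]
 [ 0.003  0.001 -1.   ]] [-0.149  0.278  1.947  0.001  0.92  -1.861]
tool shift [ -2.327 286.83    0.366] yaw of -x 8.054039505118872
```

Call:
send_rows --increments '[[[0,9,0],[0,0,-1],-1],[[0,29,0],[0,0,-3],-1],[[0,64,0],[0,0,-6],-1],[[0,104,0],[0,0,-10],-1],[[0,145,0],[0,0,-14],-1],[[1,186,0],[0,0,-17],-1],[[1,226,0],[0,0,-21],-1],[[1,261,0],[0,0,-24],-1],[[1,281,0],[0,0,-26],-1],[[1,290,0],[0,0,-27.3],-1]]'

```text
clock: 8.35
tool_pos: [409.6, 288.2, 148.0]
tool_rot: [[-0.817, -0.577, -0.0], [-0.577, 0.817, 0.0], [0.0, 0.0, -1.0]]
contact_force: [0.8, 0.1, -0.8]
width: 0.392
grasp_force: 60.1
```

Call:
send_rows --increments '[[[0,0,3],[0,0,0],-1],[[0,0,10],[0,0,0],-1],[[0,0,20],[0,0,0],-1],[[0,0,32],[0,0,0],-1],[[0,0,44],[0,0,0],-1],[[0,0,56],[0,0,0],-1],[[0,0,67],[0,0,0],-1],[[0,0,75],[0,0,0],-1],[[0,0,80],[0,0,0],-1],[[0,0,82],[0,0,0],-1]]'

```text
clock: 9.35
tool_pos: [409.7, 286.8, 65.7]
tool_rot: [[-0.818, -0.575, -0.001], [-0.575, 0.818, -0.0], [0.001, 0.0, -1.0]]
contact_force: [-0.5, 0.2, -2.2]
width: 0.394
grasp_force: 60.1
```

Run:
```python
from h import *
np.set_printoptions(precision=3,suppress=True)
t=snap('top','top1');s1=snap('scene','scene1')
s=env.state();R=np.array(s['tool_rot']);p=np.array(s['tool_pos']);print(p,R)
n=-R[:,0];tin=np.array([573,401,62]);o=p+R[:,2]*24.6+np.array([0,0,0]); e=o-R[:,2]*20+n*65
v=tin-e; print('gap',np.hypot(*v[:2])-54,'lateral miss',np.cross(n,v),'axial',v@n,'eye z',e[2], 'yaw', np.degrees(np.arctan2(n[1],n[0])),'need',np.degrees(np.arctan2(*(tin-o)[1::-1])))
print(proj(t,e),proj(s1,e),proj(t,[573,401,124]),proj(s1,[573,401,124]))
o=[cv2.resize(t['image'][130:280,90:290],(400,300),interpolation=cv2.INTER_CUBIC),cv2.resize(s1['image'][120:270,350:550],(400,300),interpolation=cv2.INTER_CUBIC)]
cv2.imwrite('pics/aim.png',np.hstack(o)[:,:,::-1])
```

```text
[409.892 286.898  66.17 ] [[-0.819 -0.574 -0.   ]
 [-0.574  0.819 -0.   ]
 [ 0.    -0.    -1.   ]]
gap 80.05771879233555 lateral miss [ 0.267 -0.38  -0.311] axial 134.05727989842413 eye z 61.55860891223662 yaw 35.06421499791172 need 34.97502843092084
[190.405 226.775] [431.511 174.648] [153.188 175.388] [499.67  166.507]
```

View pics/aim.png

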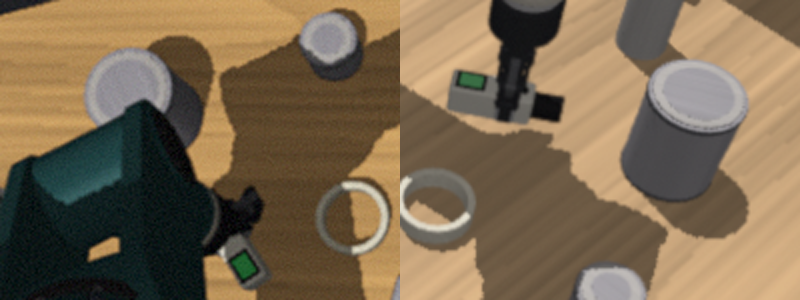

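The crop shows the thermometer level, with its nose at scene pixel (428,174); (431,175) was predicted. It points at the tin from about 8 cm, so I'll hold it steady for 2.5 s.

Call:
send_rows --increments '[[[0,0,0],[0,0,0],-1],[[0,0,0],[0,0,0],-1],[[0,0,0],[0,0,0],-1],[[0,0,0],[0,0,0],-1],[[0,0,0],[0,0,0],-1],[[0,0,0],[0,0,0],-1],[[0,0,0],[0,0,0],-1],[[0,0,0],[0,0,0],-1],[[0,0,0],[0,0,0],-1],[[0,0,0],[0,0,0],-1]]'

```text
clock: 10.45
tool_pos: [409.9, 286.8, 66.3]
tool_rot: [[-0.819, -0.574, -0.0], [-0.574, 0.819, -0.0], [0.0, -0.0, -1.0]]
contact_force: [-0.4, -0.3, -1.9]
width: 0.388
grasp_force: 60.1
```

Call:
send_rows --increments '[[[0,0,0],[0,0,0],-1],[[0,0,0],[0,0,0],-1],[[0,0,0],[0,0,0],-1],[[0,0,0],[0,0,0],-1],[[0,0,0],[0,0,0],-1],[[0,0,0],[0,0,0],-1],[[0,0,0],[0,0,0],-1],[[0,0,0],[0,0,0],-1],[[0,0,0],[0,0,0],-1],[[0,0,0],[0,0,0],-1]]'

```text
clock: 11.45
tool_pos: [409.9, 286.8, 66.3]
tool_rot: [[-0.819, -0.574, -0.0], [-0.574, 0.819, -0.0], [0.0, -0.0, -1.0]]
contact_force: [0.5, -0.7, -2.2]
width: 0.387
grasp_force: 60.1
```

Call:
send_rows --increments '[[[0,0,0],[0,0,0],-1],[[0,0,0],[0,0,0],-1],[[0,0,0],[0,0,0],-1],[[0,0,0],[0,0,0],-1],[[0,0,0],[0,0,0],-1],[[0,0,-10],[0,0,0],-1],[[0,0,-26],[0,0,0],-1],[[0,0,-45],[0,0,0],-1],[[0,0,-64],[0,0,0],-1],[[0,0,-82],[0,0,0],-1]]'

```text
clock: 12.45
tool_pos: [409.9, 286.9, 149.8]
tool_rot: [[-0.819, -0.574, 0.001], [-0.574, 0.819, 0.0], [-0.001, -0.0, -1.0]]
contact_force: [-1.3, 0.2, -1.7]
width: 0.394
grasp_force: 60.1
```

Call:
send_rows --increments '[[[4,-8,0],[0,0,1],-1],[[13,-26,0],[0,0,3],-1],[[29,-57,0],[0,0,6],-1],[[48,-93,0],[0,0,10],-1],[[66,-129,0],[0,0,14],-1],[[84,-165,0],[0,0,17],-1],[[103,-201,0],[0,0,21],-1],[[119,-232,0],[0,0,24],-1],[[128,-250,0],[0,0,26],-1],[[132,-258,0],[0,0,27],-1]]'

```text
clock: 13.45
tool_pos: [449.8, -2.3, 147.9]
tool_rot: [[-0.991, -0.136, -0.001], [-0.136, 0.991, -0.0], [0.001, -0.0, -1.0]]
contact_force: [0.1, 0.1, -1.5]
width: 0.392
grasp_force: 60.2
```

Call:
send_rows --increments '[[[1,-9,0],[0,0,1],-1],[[2,-29,0],[0,0,3],-1],[[4,-63,0],[0,0,6],-1],[[7,-103,0],[0,0,10],-1],[[10,-143,0],[0,0,14],-1],[[13,-183,0],[0,0,17],-1],[[16,-222,0],[0,0,21],-1],[[18,-256,0],[0,0,24],-1],[[19,-277,0],[0,0,26],-1],[[20,-285,0],[0,0,27],-1]]'

```text
clock: 14.45
tool_pos: [470.6, -286.4, 148.1]
tool_rot: [[-0.945, 0.326, 0.0], [0.326, 0.945, -0.0], [-0.0, -0.0, -1.0]]
contact_force: [-0.2, 0.7, -2.5]
width: 0.39
grasp_force: 60.2
```

Call:
send_rows --increments '[[[0,0,3],[0,0,0],-1],[[0,0,12],[0,0,0],-1],[[0,0,27],[0,0,0],-1],[[0,0,44],[0,0,0],-1],[[0,0,62],[0,0,0],-1],[[0,0,80],[0,0,0],-1],[[0,0,94],[0,0,0],-1],[[0,0,102],[0,0,0],-1],[[0,0,105],[0,0,0],-1],[[0,0,105],[0,0,0],-1]]'

```text
clock: 15.45
tool_pos: [470.0, -284.3, 43.0]
tool_rot: [[-0.946, 0.324, -0.001], [0.324, 0.946, 0.001], [0.001, 0.0, -1.0]]
contact_force: [-0.0, 0.2, -2.1]
width: 0.392
grasp_force: 60.2
```

Call:
send_rows --increments '[[[0,0,2],[0,0,0],-1],[[0,0,4],[0,0,0],-1],[[0,0,6],[0,0,0],-1],[[0,0,8],[0,0,0],-1],[[0,0,10],[0,0,0],-1],[[0,0,11.5],[0,0,0],-1],[[0,0,12.5],[0,0,0],-1],[[0,0,13.5],[0,0,0],-1],[[0,0,14],[0,0,0],-1],[[0,0,14],[0,0,0],-1]]'

```text
clock: 16.45
tool_pos: [470.2, -285.1, 29.3]
tool_rot: [[-0.946, 0.325, -0.0], [0.325, 0.946, -0.0], [0.0, -0.0, -1.0]]
contact_force: [0.6, 0.5, -2.4]
width: 0.393
grasp_force: 60.2
```

Call:
send_rows --increments '[[[0,0,0.3],[0,0,0],-1],[[0,0,0.6],[0,0,0],-1],[[0,0,0.9],[0,0,0],-1],[[0,0,0.9],[0,0,0],-1],[[0,0,0.9],[0,0,0],-1],[[0,0,0.9],[0,0,0],-1],[[0,0,0.9],[0,0,0],-1],[[0,0,0.9],[0,0,0],-1],[[0,0,0.9],[0,0,0],-1],[[0,0,0.9],[0,0,0],-1]]'

```text
clock: 17.45
tool_pos: [470.2, -285.2, 28.8]
tool_rot: [[-0.946, 0.325, 0.0], [0.325, 0.946, -0.0], [-0.0, -0.0, -1.0]]
contact_force: [-1.4, 0.8, 5.9]
width: 0.389
grasp_force: 61.1
```

Contact is felt at the original height, with the force rising from -2.4 to +5.9 N. I release and back off.

Call:
send_rows --increments '[[[0,0,0],[0,0,0],-0.2],[[0,0,0],[0,0,0],-0.1],[[0,0,0],[0,0,0],0.1],[[0,0,0],[0,0,0],0.3],[[0,0,0],[0,0,0],0.5],[[0,0,0],[0,0,0],0.7],[[0,0,0],[0,0,0],0.9],[[0,0,0],[0,0,0],1],[[0,0,0],[0,0,0],1],[[0,0,0],[0,0,0],1]]'

```text
clock: 18.45
tool_pos: [470.2, -285.2, 28.4]
tool_rot: [[-0.946, 0.325, -0.0], [0.325, 0.946, -0.0], [0.0, -0.0, -1.0]]
contact_force: [0.2, 0.5, -0.7]
width: 0.997
grasp_force: 0.0
```

Call:
send_rows --increments '[[[0,0,-5],[0,0,0],1],[[0,0,-15],[0,0,0],1],[[0,0,-30],[0,0,0],1],[[0,0,-50],[0,0,0],1],[[0,0,-72],[0,0,0],1],[[0,0,-95],[0,0,0],1],[[0,0,-118],[0,0,0],1],[[0,0,-138],[0,0,0],1],[[0,0,-148],[0,0,0],1],[[0,0,-150],[0,0,0],1]]'

```text
clock: 19.45
tool_pos: [470.9, -285.6, 180.2]
tool_rot: [[-0.946, 0.325, 0.002], [0.325, 0.946, -0.002], [-0.003, -0.001, -1.0]]
contact_force: [0.2, 0.1, -1.0]
width: 1.002
grasp_force: 0.0
```

Run:
```python
from h import *
d=snap('wrist','w4');t=snap('top','top2');s=env.state();print(s['tool_pos'],s['contact_force'])
cv2.imwrite('pics/fin.png',np.hstack([cv2.resize(d['image'],(400,300)),cv2.resize(t['image'],(400,300))])[:,:,::-1])
```

```text
[ 470.06210136 -285.01710305  178.4581361 ] [-0.14257225  0.80622312  0.29571108]
```

View pics/fin.png

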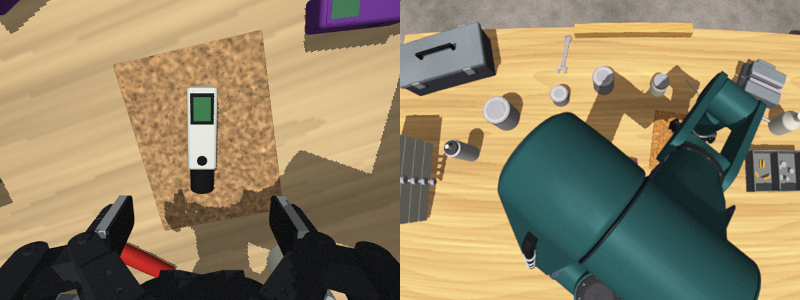

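The thermometer lies upright and wholly on the mat (wrist half of the sheet, around (203,140)). The gripper is clear and the tin looks undisturbed.

```bash
python3 -c "
from cell import env
print(env.close_job())"
```

```text
the job is handed in; nothing more can be done
None
```

The thermometer was held level about 8 cm from the middle of the largest tin's side for over 2 s, then laid upright on the cork mat and released, and the job was handed in at about 19.5 s; no verdict was returned.

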